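# Shim the short foot of a hob until it is just snug

## Task

The portable hob rocks because one of its two front feet hangs a few millimetres clear of the worktop. Take the wooden shim by its grip block, slide its thin end flat along the worktop straight in under that foot from the front until you feel it just grip - snug, so that the foot bears on it lightly, but not driven in hard - then let go and leave it there. Be gentle with the hob and do not disturb the things around it.

Things in the scene. Friction and masses are not known exactly. Their poses are not given: they have to be found in the camera images.
- hob: portable hob, a steel slab with a black top, 260 mm deep (x), 300 mm wide (y), top 71 mm and underside 32 mm above the worktop; it stays put. Origin on the worktop under its centre; x axis points from its front edge (x = -130 mm) to its back. A dial sticks out 12 mm from the middle of the front. The front feet stand 104 mm in front of the origin, 110 mm to either side
- foot_short: the front foot that hangs clear of the worktop, left or right: collar, thin steel stem, level rubber pad 32 mm in diameter, 8 mm thick. Origin on the foot's axis at the hob's underside, 32 mm above the worktop; x axis as the hob's. The pad's underside is 4.5 to 10 mm above the worktop (not measured, different each time). The pad is springy: it gives 1 mm upward per 10 N
- foot_long: the other front foot, alike but standing on the worktop; nothing fits under it. Origin and axes as for foot_short
- shim_grip (a point): centre of the shim's grip block, 13 mm above the shim's flat underside; block 36 mm long (x), 28 mm wide (y), 26 mm high. x axis points to the thin tip, z up. Wooden shim, 60 g, 28 mm wide: ahead of the block a wedge, flat underneath, its top sloping evenly from 14.5 mm thick at the block's face (18 mm ahead of this point) to 2 mm at 130 mm ahead
- shim_tip (a point): middle of the thin tip of the shim, on its underside, 132 mm ahead of the grip block's centre; axes as for shim_grip
- mug: two-tone mug, 90 x 122 x 107 mm, right of the hob; origin under its centre; a bystander
- tin: flat round food tin, 86 mm diameter, 40 mm high, left of the hob; origin under its centre; a bystander
- jar: small spice jar with a green cap, 44 mm diameter, 100 mm high, left of the hob; origin under its centre; a bystander
- foot_front (a point): the point of the short foot nearest the front, straight above the front rim of its pad (16 mm from its axis), at the height of the hob's underside; axes as the hob's. Snug means that this foot bears on the shim with 3 to 9 N; over 15 N jacks up the hob. Once it bears, the push needed to slide the shim further is about 1.3 times that load (1.1 to 1.6)
Things that resemble listed ones, but are neither listed nor needed, are in the scene too. Of the things shaped like the part that bears shim_grip, the wooden one is meant.

How it is judged:
By the outcome, as a careful person would: the job done as asked, in the order asked, and still so for the second after the job is handed in, with the robot touching nothing.
It also fails if it takes over 72 s, if anything falls off the work surface, if the arm or the gripper's body presses on something with over 40 N, if the wrist force passes 120 N, or if a joint passes its speed limit or range.

## Robot

A 6-joint arm with a two-finger parallel gripper is mounted at the origin on a cart in front of the work surface, level with it; the furniture and walls round the work are solid. World frame = base frame: x ahead of the robot, y to its left, z up, the work surface at z = 0. Lengths are in m, angles in rad, forces in N, time in s.
With the tool pointing down it reaches from about 0.4 to 0.825 m from the base axis. Payload 7 kg.
Tool frame: the origin (TCP) lies at the very end of the fingers, on their centre line; the grasp point (between the pads) lies 19 mm behind it; z points along the fingers, y is the line along which they close (so a half turn about z gives the same grasp; the last joint's range is limited). The gripper opens to 88 mm and grips with 3 to 60 N. Pads are 19 mm wide; open, the fingers measure 130 mm over their backs; the gripper's body (78 mm by 193 mm) begins 47 mm behind the grasp point.
Start: joints at [1.585, 0.359, 0.012, 0, -1.224, -0.288], TCP at [0.183, 0.65, 0.227] pointing down, gripper open.
Joint ranges: [-3.07, 3.07], [-1.43, 2.12], [-1.02, 1.25], [-3.03, 1.67], [-3.05, -0], [-3.03, 3.03]. Speed limits (rad/s): [2.39, 2.39, 3.01, 3.14, 3.14, 3.14].

## Interface

Orientations are given as [roll, pitch, yaw] about the fixed x, y, z axes, in that order (R = Rz(yaw) Ry(pitch) Rx(roll)).
In Python, from station import arm gives the robot as it stands. The module is installed in compiled form; this text tells all that it offers.
- The arm moves only by the shell command python3 -m crank 'ROWS' [FORCE]. ROWS is JSON, a list of rows, each an object of numbers: "dx", "dy", "dz": the shift along the world's x, y, z in m; "twist": the turn about the world's z in degrees; "grip": the opening, from -1 (shut) to 1 (fully open). A call has exactly 5 rows; each row is the pose to reach, as a shift and turn from the pose commanded when the call began; what a row does not reach only later rows make up. A row lasts 1/12 s, in which the tool goes at most 41.7 mm and 7.16 degrees, less where a joint would pass 70% of its speed; a pose out of reach is approached as far as the arm can. A call with a gripper value outside its range is refused whole. The fingers move at their own pace and stop on an object; FORCE is the grip in N (left out, the last holds). Time passes only in rows, so rows that repeat a pose let the fingers close, or fill a call up. It gives the time, the measured TCP pose, the force, the opening and the grip force at its end, in the units of the state.
- arm.get_state(): the state, without advancing time (a new reading comes with each control period).
- arm.grab_frame(name): name is "scene" or "top" or "wrist"; returns the picture (384x512x3 uint8, red, green, blue); there is no depth.
- arm.get_calibration(name): a dict with "fx", "fy", "cx", "cy" (pixels), "cam_to_world" (4x4, takes a point from camera to world coordinates); the wrist camera has in their place "tool_from_camera" (4x4, takes a point from camera to tool coordinates, whose origin is the TCP and whose axes are the flange's). Camera axes: x right, y down, z forward; pixel columns grow to the right and rows downward; lengths in m; the calibration is good to about 2 mm. A picture is of the moment at which its call begins: read the wrist's pose just before it. get_calibration takes no time and is no camera call.
- arm.job_done(): hands the job in; it is judged then, once.
The state is a dict: "t": time; "q": joint angles; "qd": joint speeds; "joint_efforts": joint torques, N m; "eef_pos": TCP position; "ee_rot": TCP orientation; "force": force on the tool from outside, world axes, zero at the start; "moment": the same for the moment, N m; "width": finger opening in m; "gripper_force": force on a finger pad.
Only numpy, scipy, OpenCV 4.12 (cv2) and the standard library are available. Lean on these libraries where they do the work, as an engineer would, in place of code of your own. Each camera call takes 0.05 s, during which the arm holds its last target. There are 200 camera calls.

## Working session

There is one attempt and no reset: what is moved stays moved. The work goes in short steps, Python scripts to look and compute and a shell command to move; the robot and the scene stay as the last step left them, time stands still between calls to the robot, and variables do not carry over. Pictures are saved under pics/ and viewed, at most 10 in all, crops included, and the job is handed in when it is done.

```bash
mkdir -p pics; python3 - <<'E'
from station import arm
import cv2,numpy as np
s=arm.get_state();print(s)
for n in("scene","top"):
    c=arm.get_calibration(n);print(n,{k:np.round(v,4).tolist() for k,v in c.items()})
    cv2.imwrite(f"pics/{n}0.png",arm.grab_frame(n)[:,:,::-1])
a=cv2.imread("pics/scene0.png");b=cv2.imread("pics/top0.png")
c=arm.get_calibration("wrist");print({k:np.round(v,4).tolist() for k,v in c.items()})
E
```

```text
{'t': 0.0, 'q': array([ 1.58512885e+00,  3.59369153e-01,  1.10404429e-02, -3.38722930e-04,
       -1.22406439e+00, -2.88106760e-01]), 'qd': array([ 0.00022704, -0.0012716 ,  0.0015563 ,  0.00020042, -0.00077382,
       -0.00056843]), 'joint_efforts': array([-6.90718957e-05, -5.82713342e+01,  2.93061268e+01,  6.99731871e+00,
        6.87642954e-03, -1.63073105e-04]), 'eef_pos': array([0.18239127, 0.64938613, 0.22562818]), 'ee_rot': array([ 3.13997121e+00, -1.48450406e-04, -2.73889478e-01]), 'force': array([ 0.08399921,  0.3681474 , -0.62040465]), 'moment': array([-0.00862146, -0.02286966, -0.0135481 ]), 'gripper_force': 0.0, 'width': 0.08757437276169563}
scene {'fx': 429.126, 'fy': 429.126, 'cx': 258.6583, 'cy': 192.8, 'cam_to_world': [[0.6981, -0.3274, 0.6368, -0.281], [-0.7158, -0.2962, 0.6323, -0.866], [-0.0183, -0.8973, -0.4411, 0.6748], [0.0, 0.0, 0.0, 1.0]]}
top {'fx': 471.0435, 'fy': 471.0435, 'cx': 266.1798, 'cy': 198.9035, 'cam_to_world': [[-0.0153, -0.988, 0.1537, 0.3556], [-0.9998, 0.0168, 0.0085, 0.0149], [-0.011, -0.1535, -0.9881, 1.5172], [0.0, 0.0, 0.0, 1.0]]}
{'fx': 315.7997, 'fy': 315.7997, 'cx': 253.2519, 'cy': 197.0085, 'tool_from_camera': [[-0.0008, -0.9628, -0.2704, 0.0721], [1.0, -0.0007, -0.0004, 0.0005], [0.0002, -0.2704, 0.9628, -0.1579], [0.0, 0.0, 0.0, 1.0]]}
```

View pics/scene0.png

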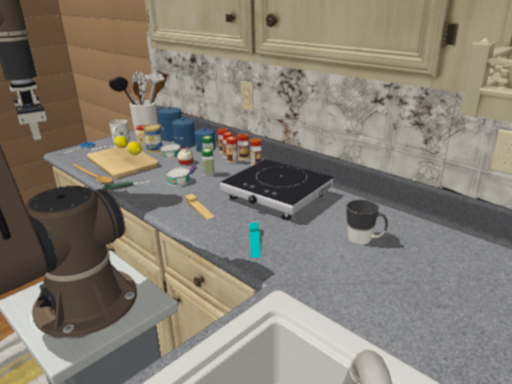

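View pics/top0.png

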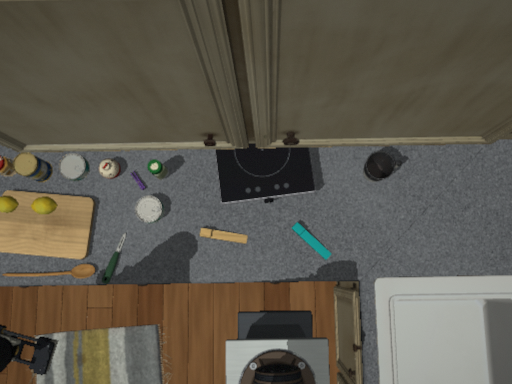

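The scene picture shows the wooden shim at (200,207), the teal look-alike at (255,240) and the hob front feet at about (232,197) and (287,213). In the top picture the candidates are the wooden shim (223,236), the teal wedge (312,241) and the wooden spoon (50,272). I choose the wooden one at (223,236), with its block at the left end, and check it in close crops.

```bash
cat > h.py <<'E'
import numpy as np,cv2
from station import arm
from scipy.spatial.transform import Rotation as R
def cam(n,s=None):
    c=arm.get_calibration(n)
    if n=="wrist":
        T=np.eye(4);T[:3,:3]=R.from_euler('xyz',s["ee_rot"]).as_matrix();T[:3,3]=s["eef_pos"]
        return c,T@c["tool_from_camera"]
    return c,np.array(c["cam_to_world"])
def ray(c,M,px,z):
    px=np.atleast_2d(px).astype(float)
    d=np.c_[(px[:,0]-c["cx"])/c["fx"],(px[:,1]-c["cy"])/c["fy"],np.ones(len(px))]@M[:3,:3].T
    return M[:3,3]+d*((z-M[2,3])/d[:,2])[:,None]
def proj(c,M,p):
    p=(np.atleast_2d(p)-M[:3,3])@M[:3,:3]
    return np.c_[c["fx"]*p[:,0]/p[:,2]+c["cx"],c["fy"]*p[:,1]/p[:,2]+c["cy"]]
E
python3 - <<'E'
from h import *
a=cv2.imread("pics/scene0.png");b=cv2.imread("pics/top0.png")
A=cv2.resize(a[150:230,180:340],None,fx=5,fy=5,interpolation=cv2.INTER_CUBIC)
B=cv2.resize(b[140:270,190:340],None,fx=4,fy=4,interpolation=cv2.INTER_CUBIC)
cv2.imwrite("pics/sc.png",A);cv2.imwrite("pics/tc.png",B)
c,M=cam("top")
hsv=cv2.cvtColor(b,cv2.COLOR_BGR2HSV)
m=cv2.inRange(hsv,(10,80,90),(30,255,255));m[:215]=0;m[260:]=0;m[:,:190]=0;m[:,260:]=0
r=cv2.minAreaRect(cv2.findNonZero(m));print(r);print(ray(c,M,cv2.boxPoints(r),0.005))
m=cv2.inRange(b,(0,0,0),(45,45,45));m[:148]=0;m[210:]=0;m[:,:212]=0;m[:,320:]=0
cs=max(cv2.findContours(m,0,2)[0],key=cv2.contourArea)
q=cv2.approxPolyDP(cs,4,True)[:,0];print(q.tolist(),ray(c,M,q,.071))
E
```

```text
((223.3175811767578, 235.15541076660156), (47.36064147949219, 9.14980411529541), 8.972626686096191)
[[0.47385338 0.24505507 0.005     ]
 [0.5029199  0.24063944 0.005     ]
 [0.47666341 0.08996631 0.005     ]
 [0.44777472 0.09480437 0.005     ]]
[[216, 150], [222, 201], [314, 189], [308, 148], [235, 149], [235, 157], [233, 150]] [[ 0.73971629  0.18364563  0.071     ]
 [ 0.57628789  0.16479221  0.071     ]
 [ 0.60923149 -0.12199855  0.071     ]
 [ 0.74093308 -0.10712918  0.071     ]
 [ 0.7418771   0.12351114  0.071     ]
 [ 0.71591989  0.12364313  0.071     ]
 [ 0.73873967  0.12985329  0.071     ]]
```

View pics/sc.png

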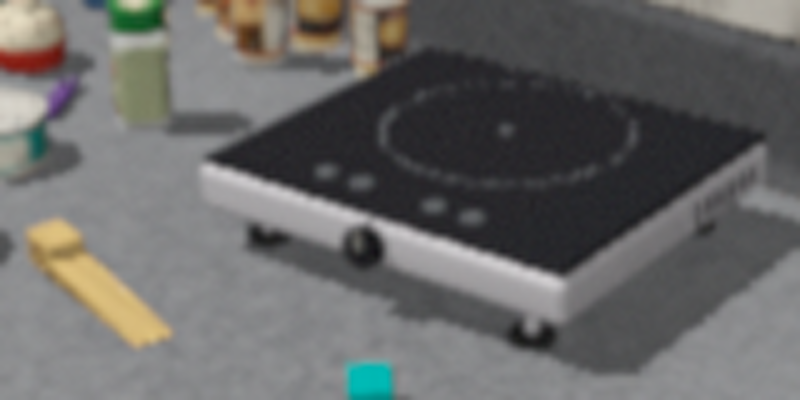

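View pics/tc.png

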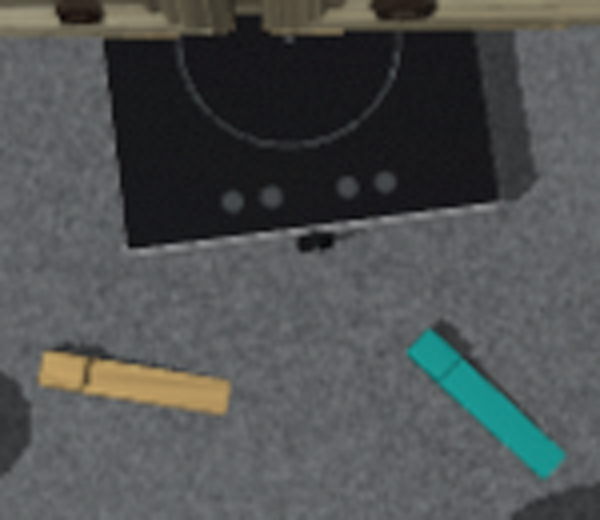

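The scene crop shows the wooden shim with its block at the left (55,245) and its tip at (150,335). Both front feet are dark, at (265,238) and (532,335). The top crop shows the hob front edge from (130,248) to (497,205), and the wooden shim with its block at (63,370) and its tip end at (228,395).

```bash
python3 - <<'E'
from h import *
c,M=cam("top");cs,Ms=cam("scene")
t=lambda x,y:[190+x/4-.4,140+y/4-.4]
L,Rr=ray(c,M,[t(129,250),t(499,206)],.071)
print(L,Rr,np.linalg.norm(L-Rr))
s5=lambda x,y:[180+x/5-.4,150+y/5-.4]
S=ray(cs,Ms,[s5(202,165),s5(565,280)],.071);print("scene",S,np.linalg.norm(S[0]-S[1]))
L,Rr=(L+S[0])/2,(Rr+S[1])/2
y=(L-Rr);y/=np.linalg.norm(y);x=np.array([y[1],-y[0],0]);o=(L+Rr)/2+.13*x;o[2]=0
print("yaw",np.degrees(np.arctan2(x[1],x[0])),"o",o)
for n,sg in(("left",1),("right",-1)):
    f=o-.104*x+sg*.11*y
    for z in(0,.01,.032):
        p=proj(cs,Ms,f+[0,0,z])[0];print(n,z,f,((p-[180,150])*5).round(0))
r=ray(c,M,[t(41,369),t(229,396)],.01);print(r)
print("blk/wedge",ray(c,M,[t(63,370),t(228,396)],[.026,.002][0]),"tip",ray(c,M,[t(229,396)],.001))
print("scene tip",ray(cs,Ms,[s5(150,340)],.001),"blk top",ray(cs,Ms,[s5(55,235)],.026))
E
```

```text
[0.57283872 0.16526166 0.071     ] [ 0.60258056 -0.12288185  0.071     ] 0.2896744028332341
scene [[ 0.55906977  0.15040253  0.071     ]
 [ 0.59680547 -0.13669293  0.071     ]] 0.2895648225411583
yaw 6.690418561817433 o [0.71193835 0.02916796 0.        ]
left 0 [0.59583106 0.12630239 0.        ] [269. 249.]
left 0.01 [0.59583106 0.12630239 0.        ] [268. 237.]
left 0.032 [0.59583106 0.12630239 0.        ] [267. 208.]
right 0 [ 0.62146208 -0.09219944  0.        ] [533. 341.]
right 0.01 [ 0.62146208 -0.09219944  0.        ] [533. 328.]
right 0.032 [ 0.62146208 -0.09219944  0.        ] [533. 297.]
[[0.48668437 0.24233634 0.01      ]
 [0.46263265 0.09167168 0.01      ]]
blk/wedge [[0.48421568 0.22243504 0.026     ]
 [0.46150944 0.09164789 0.026     ]] tip [[0.46327158 0.09213016 0.001     ]]
scene tip [[0.45767893 0.09081111 0.001     ]] blk top [[0.47991516 0.2148322  0.026     ]]
```

The left foot's pad bottom sits about 3 px higher than a standing foot would, and the right foot fits standing, so the left is probably the short one. I'll confirm this from the wrist camera above the shim, which will also have the left foot in view.

```bash
python3 -m crank '[{"dx":0.023,"dy":-0.033,"dz":0,"twist":-6.5,"grip":1},{"dx":0.046,"dy":-0.066,"dz":0,"twist":-13,"grip":1},{"dx":0.07,"dy":-0.1,"dz":0,"twist":-20,"grip":1},{"dx":0.093,"dy":-0.133,"dz":0,"twist":-26.5,"grip":1},{"dx":0.116,"dy":-0.166,"dz":0,"twist":-33,"grip":1}]' && python3 -m crank '[{"dx":0.023,"dy":-0.033,"dz":0,"twist":-6.5,"grip":1},{"dx":0.046,"dy":-0.066,"dz":0,"twist":-13,"grip":1},{"dx":0.07,"dy":-0.1,"dz":0,"twist":-20,"grip":1},{"dx":0.093,"dy":-0.133,"dz":0,"twist":-26.5,"grip":1},{"dx":0.116,"dy":-0.166,"dz":0,"twist":-33,"grip":1}]' && python3 -m crank '[{"dx":0.023,"dy":-0.033,"dz":-0.02,"twist":-6.5,"grip":1},{"dx":0.046,"dy":-0.066,"dz":-0.05,"twist":-13,"grip":1},{"dx":0.068,"dy":-0.097,"dz":-0.08,"twist":-17.2,"grip":1},{"dx":0.068,"dy":-0.097,"dz":-0.115,"twist":-17.2,"grip":1},{"dx":0.068,"dy":-0.097,"dz":-0.125,"twist":-17.2,"grip":1}]' && python3 - <<'E'
from h import *
import json
s=arm.get_state();I=arm.grab_frame("wrist")[:,:,::-1]
cv2.imwrite("pics/w1.png",I)
json.dump({k:np.array(s[k]).tolist() for k in("eef_pos","ee_rot")},open("w1.json","w"))
print(s["t"],s["eef_pos"],np.degrees(s["ee_rot"]))
E
```

```text
t: 0.52
eef_pos: [0.2991, 0.4819, 0.2262]
ee_rot: [3.141, -0.0, -0.855]
force: [1.5, 0.0, -0.0]
width: 0.0872
gripper_force: 0.0
t: 0.93
eef_pos: [0.4151, 0.3159, 0.2265]
ee_rot: [3.141, 0.0, -1.431]
force: [1.1, 0.3, -0.5]
width: 0.0877
gripper_force: 0.0
t: 1.35
eef_pos: [0.4815, 0.217, 0.0974]
ee_rot: [3.138, -0.003, -1.73]
force: [-1.3, -0.1, -0.0]
width: 0.0878
gripper_force: 0.0
1.35 [0.48154604 0.21696221 0.09735297] [179.78536365  -0.19700776 -99.14833171]
```

View pics/w1.png

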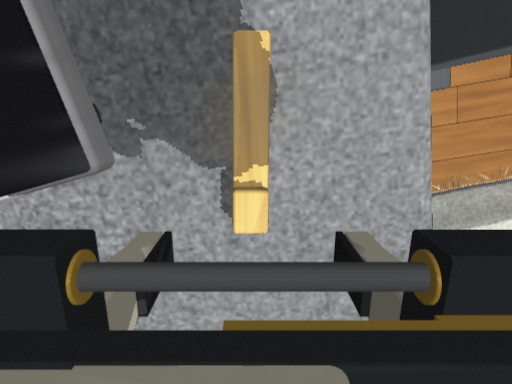

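The wrist view shows the wooden shim upright at columns 234–270, with the tip at row 30 and the block top at rows 190–232. The hob corner is at (110,165), and the foot is hidden by the slab.

```bash
python3 - <<'E'
from h import *
import json
s=json.load(open("w1.json"));c,M=cam("wrist",s)
b=ray(c,M,[[234.5,191],[267.5,191],[234.5,232],[268,232]],.026);print(b,b.mean(0))
t=ray(c,M,[[252.5,30]],.001);print("tip",t)
d=(t-b.mean(0))[0];print(np.hypot(*d[:2]),np.degrees(np.arctan2(d[1],d[0])))
print("hob corner", ray(c,M,[[112,165]],.045), ray(c,M,[[105,160]],.071))
E
```

```text
[[0.49223824 0.20130658 0.026     ]
 [0.46780314 0.2052843  0.026     ]
 [0.49801527 0.23372696 0.026     ]
 [0.47228994 0.23792803 0.026     ]] [0.48258665 0.21956147 0.026     ]
tip [[0.46046892 0.09017733 0.001     ]]
0.1312609931113878 -99.70072877389323
hob corner [[0.56841659 0.16568822 0.045     ]] [[0.55944935 0.15963494 0.071     ]]
```

Shim block is at (0.4826, 0.2196), yaw −99.5°. I'll dip low to peek under the hob edge at the left foot.

```bash
python3 -m crank '[{"dx":-0.01,"dy":-0.006,"dz":-0.03,"twist":0,"grip":1},{"dx":-0.02,"dy":-0.012,"dz":-0.062,"twist":0,"grip":1},{"dx":-0.02,"dy":-0.012,"dz":-0.062,"twist":0,"grip":1},{"dx":-0.02,"dy":-0.012,"dz":-0.062,"twist":0,"grip":1},{"dx":-0.02,"dy":-0.012,"dz":-0.062,"twist":0,"grip":1}]' && python3 - <<'E'
from h import *
import json
s=arm.get_state();I=arm.grab_frame("wrist")[:,:,::-1]
json.dump({k:np.array(s[k]).tolist() for k in("eef_pos","ee_rot")},open("w2.json","w"))
cv2.imwrite("pics/w2.png",I)
print(s["eef_pos"],np.degrees(s["ee_rot"]))
c,M=cam("wrist",s)
x=np.array([np.cos(.117),np.sin(.117),0]);f=np.array([.5958,.1263,0])
for g in(0,.007): print(g,proj(c,M,[f-.016*x+[0,0,g],f-.016*x+[0,0,g+.008],f-.026*x+[0,0,.032]]))
cv2.imwrite("pics/w2c.png",cv2.resize(I[0:230,0:160],None,fx=4,fy=2.6,interpolation=cv2.INTER_CUBIC))
cv2.imwrite("pics/w2c.png",cv2.resize(cv2.convertScaleAbs(I[0:200,0:200],alpha=2,beta=0),None,fx=3,fy=3,interpolation=cv2.INTER_CUBIC))
E
```

```text
t: 1.82
eef_pos: [0.4636, 0.2101, 0.041]
ee_rot: [-3.14, 0.001, -1.724]
force: [1.1, 1.1, -0.0]
width: 0.088
gripper_force: 0.0
[0.46364019 0.21007921 0.04102999] [-1.79918396e+02  5.54970485e-02 -9.88048849e+01]
0 [[ 43.02309347 119.23677227]
 [ 34.28492945 119.7077392 ]
 [ 20.75135496 116.01469577]]
0.007 [[ 35.41661828 119.64674378]
 [ 26.02232542 120.15307455]
 [ 20.75135496 116.01469577]]
```

View pics/w2c.png

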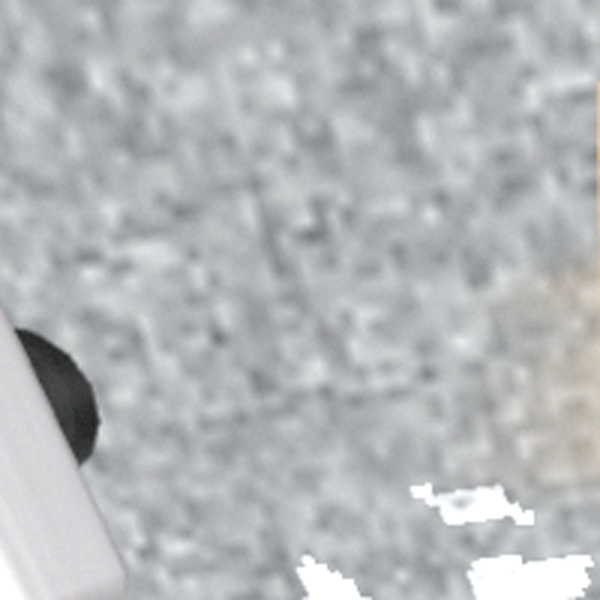

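```bash
python3 - <<'E'
from h import *
import json
s=json.load(open("w2.json"));c,M=cam("wrist",s)
p=lambda x,y:[x/3-.3,y/3-.3]
e=ray(c,M,[p(0,303),p(40,385),p(80,465),p(122,570)],.032);print("edge z32",e)
d=e[2]-e[0];print("edge yaw",np.degrees(np.arctan2(-d[0],d[1])))
for g in(0,.0045,.0075,.010):print(g,ray(c,M,[p(99,420),p(96,390),p(80,464)],g))
# w1 edge, outer silhouette
s=json.load(open("w1.json"));c,M=cam("wrist",s)
I=cv2.imread("pics/w1.png");print([ (v,np.argmax(I[v,20:160].max(1)*0+1)) for v in(10,)])
for q in([[56,10],[108,150]],[[64,20],[110,158]]):
  for z in(.071,.032):
    e=ray(c,M,q,z);d=e[1]-e[0];print(z,e,np.degrees(np.arctan2(-d[0],d[1])))
E
```

```text
edge z32 [[0.57787738 0.11443396 0.032     ]
 [0.57605176 0.12842181 0.032     ]
 [0.57401758 0.14272847 0.032     ]
 [0.57309266 0.16223859 0.032     ]]
edge yaw 7.768072069622626
0 [[0.59039445 0.13533822 0.        ]
 [0.5889199  0.12938661 0.        ]
 [0.59747245 0.14349571 0.        ]]
0.0045 [[0.58724765 0.13539111 0.0045    ]
 [0.58580647 0.12957418 0.0045    ]
 [0.59416549 0.14336401 0.0045    ]]
0.0075 [[0.58514978 0.13542637 0.0075    ]
 [0.58373085 0.12969922 0.0075    ]
 [0.59196085 0.14327621 0.0075    ]]
0.01 [[0.58340156 0.13545575 0.01      ]
 [0.58200116 0.12980343 0.01      ]
 [0.59012365 0.14320304 0.01      ]]
[(10, np.int64(0))]
0.071 [[0.56233604 0.07978021 0.071     ]
 [0.55607696 0.15426575 0.071     ]] 4.803329829046586
0.032 [[0.58191209 0.06595441 0.032     ]
 [0.57433003 0.15618381 0.032     ]] 4.803329829046646
0.071 [[0.55972144 0.08492918 0.071     ]
 [0.55623454 0.15896799 0.071     ]] 2.696386195370668
0.032 [[0.57874484 0.07219171 0.032     ]
 [0.57452092 0.16187995 0.032     ]] 2.696386195370617
```

View pics/w2.png

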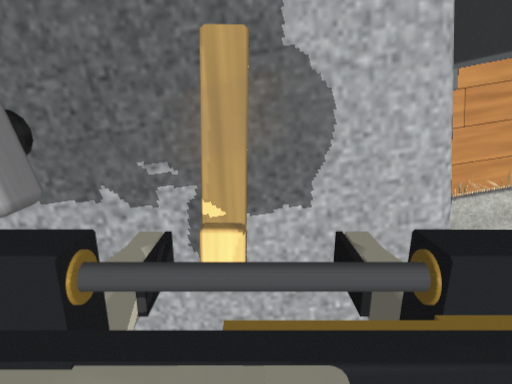

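The full view shows the shim lined up (columns 202–247) and the left foot pad at (25,135). I'll repeat the same view at the right foot for a differential check.

```bash
python3 -m crank '[{"dx":0.004,"dy":-0.036,"dz":0,"twist":0,"grip":1},{"dx":0.008,"dy":-0.073,"dz":0,"twist":0,"grip":1},{"dx":0.013,"dy":-0.11,"dz":0,"twist":0,"grip":1},{"dx":0.017,"dy":-0.146,"dz":0,"twist":0,"grip":1},{"dx":0.021,"dy":-0.182,"dz":0,"twist":0,"grip":1}]' >/dev/null&& python3 -m crank '[{"dx":0.005,"dy":-0.036,"dz":0,"twist":0,"grip":1},{"dx":0.005,"dy":-0.036,"dz":0,"twist":0,"grip":1},{"dx":0.005,"dy":-0.036,"dz":0,"twist":0,"grip":1},{"dx":0.005,"dy":-0.036,"dz":0,"twist":0,"grip":1},{"dx":0.005,"dy":-0.036,"dz":0,"twist":0,"grip":1}]' && python3 - <<'E'
from h import *
import json
s=arm.get_state();I=arm.grab_frame("wrist")[:,:,::-1]
json.dump({k:np.array(s[k]).tolist() for k in("eef_pos","ee_rot")},open("w3.json","w"))
cv2.imwrite("pics/w3.png",I)
print(s["eef_pos"],np.degrees(s["ee_rot"]))
cv2.imwrite("pics/w3c.png",cv2.resize(cv2.convertScaleAbs(I[0:200,0:200],alpha=2,beta=0),None,fx=3,fy=3,interpolation=cv2.INTER_CUBIC))
E
```

```text
t: 2.7
eef_pos: [0.4895, -0.0082, 0.0405]
ee_rot: [-3.14, 0.001, -1.725]
force: [-0.5, -0.1, -0.7]
width: 0.0878
gripper_force: 0.0
[ 0.48947641 -0.00817443  0.04048377] [-1.79899805e+02  5.20020819e-02 -9.88307588e+01]
```

View pics/w3c.png

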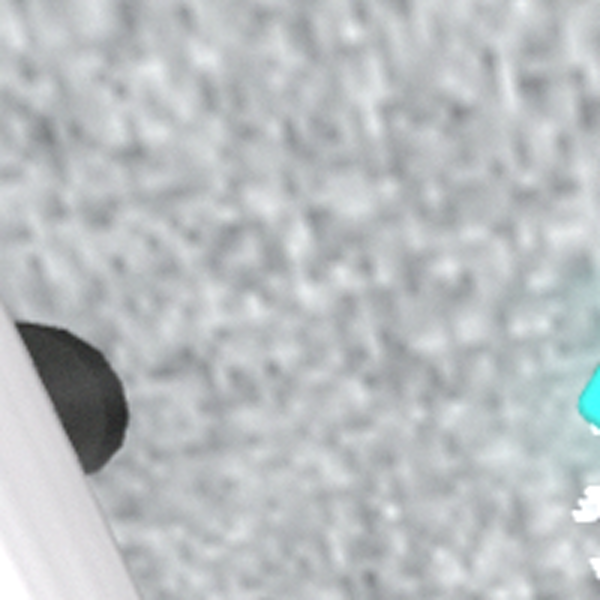

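The right foot's pad rim reaches column 128 in the crop against 98 for the left, at the same edge position. So the right foot stands and the left one is short, with a gap of about 8 mm.

```bash
python3 - <<'E'
from h import *
import json
from scipy.optimize import least_squares as ls
p=lambda x,y:[x/3-.3,y/3-.3]
def fit(P):return ls(lambda q:np.hypot(*(P[:,:2]-q).T)-.016,P[:,:2].mean(0)+[.01,0]).x
c,M3=cam("wrist",json.load(open("w3.json")));_,M2=cam("wrist",json.load(open("w2.json")))
r=fit(ray(c,M3,[p(119,370),p(128,405),p(126,435),p(110,465)],0));print("right",r)
e3=ray(c,M3,[p(40,380),p(85,472)],.032);e2=ray(c,M2,[p(40,385),p(80,465)],.032)
d=e2.mean(0)-e3.mean(0);yaw=np.arctan2(-d[0],d[1]);print("edge yaw",np.degrees(yaw))
for g in(.0045,.007,.008,.01):
    l=fit(ray(c,M2,[p(90,375),p(97,395),p(99,420),p(95,445)],g));d=l-r
    print(g,l,np.linalg.norm(d),np.degrees(np.arctan2(-d[0],d[1])))
E
```

```text
right [ 0.62426589 -0.08816696]
edge yaw 6.556277574676478
0.0045 [0.60185718 0.12938393] 0.2187019475406344 5.880980708201909
0.007 [0.60013009 0.12943092] 0.2189323521355808 6.329335273197288
0.008 [0.59943918 0.12944974] 0.21902829123655695 6.508428511921746
0.01 [0.59805721 0.1294874 ] 0.21922663176334645 6.866170475109369
```

Left foot at (0.5995, 0.1293), hob yaw 6.6°, gap about 8 mm. Now I go back and grip the block.

```bash
python3 -m crank '[{"dx":-0.001,"dy":0.04,"dz":0.01,"twist":0,"grip":1},{"dx":-0.002,"dy":0.08,"dz":0.01,"twist":0,"grip":1},{"dx":-0.004,"dy":0.12,"dz":0.01,"twist":0,"grip":1},{"dx":-0.005,"dy":0.16,"dz":0.01,"twist":-0.5,"grip":1},{"dx":-0.006,"dy":0.2,"dz":0.01,"twist":-0.5,"grip":1}]' >/dev/null&& python3 -m crank '[{"dx":-0.001,"dy":0.028,"dz":0,"twist":0,"grip":1},{"dx":-0.001,"dy":0.028,"dz":-0.025,"twist":0,"grip":1},{"dx":-0.001,"dy":0.028,"dz":-0.04,"twist":0,"grip":1},{"dx":-0.001,"dy":0.028,"dz":-0.04,"twist":0,"grip":1},{"dx":-0.001,"dy":0.028,"dz":-0.04,"twist":0,"grip":1}]'
```

```text
t: 3.58
eef_pos: [0.4807, 0.2194, 0.0092]
ee_rot: [3.141, -0.002, -1.733]
force: [0.8, -0.0, 0.2]
width: 0.0878
gripper_force: 0.0
```

```bash
python3 -m crank '[{"dx":0.001,"dy":0,"dz":-0.005,"twist":0,"grip":0},{"dx":0.001,"dy":0,"dz":-0.005,"twist":0,"grip":-0.3},{"dx":0.001,"dy":0,"dz":-0.005,"twist":0,"grip":-0.6},{"dx":0.001,"dy":0,"dz":-0.005,"twist":0,"grip":-1},{"dx":0.001,"dy":0,"dz":-0.005,"twist":0,"grip":-1}]' 25; python3 -m crank '[{"dx":0,"dy":0,"dz":0,"grip":-1},{"dx":0,"dy":0,"dz":0,"grip":-1},{"dx":0,"dy":0,"dz":0,"grip":-1},{"dx":0,"dy":0,"dz":0,"grip":-1},{"dx":0,"dy":0,"dz":0,"grip":-1}]'
```

```text
t: 4.0
eef_pos: [0.4829, 0.2188, 0.0051]
ee_rot: [-3.141, 0.001, -1.735]
force: [-1.0, 0.4, -0.4]
width: 0.0598
gripper_force: 0.0invalid input at $[0]: expected keys dx, dy, dz, twist, grip
```

```bash
for i in 1 2; do python3 -m crank '[{"dx":0,"dy":0,"dz":0,"twist":0,"grip":-1},{"dx":0,"dy":0,"dz":0,"twist":0,"grip":-1},{"dx":0,"dy":0,"dz":0,"twist":0,"grip":-1},{"dx":0,"dy":0,"dz":0,"twist":0,"grip":-1},{"dx":0,"dy":0,"dz":0,"twist":0,"grip":-1}]' 25; done
```

```text
t: 4.42
eef_pos: [0.4826, 0.2189, 0.0046]
ee_rot: [-3.141, 0.0, -1.735]
force: [-0.4, -0.3, 0.7]
width: 0.0278
gripper_force: 25.0
t: 4.83
eef_pos: [0.4826, 0.2188, 0.0046]
ee_rot: [-3.142, 0.0, -1.735]
force: [0.4, -0.8, 1.0]
width: 0.0279
gripper_force: 25.0
```

```bash
python3 -m crank '[{"dx":0,"dy":0,"dz":0.015,"twist":0,"grip":-1},{"dx":-0.01,"dy":-0.02,"dz":0.03,"twist":0,"grip":-1},{"dx":-0.025,"dy":-0.05,"dz":0.03,"twist":6,"grip":-1},{"dx":-0.04,"dy":-0.08,"dz":0.03,"twist":12,"grip":-1},{"dx":-0.055,"dy":-0.11,"dz":0.03,"twist":18,"grip":-1}]'; for i in 1 2; do python3 -m crank '[{"dx":0,"dy":0,"dz":0,"twist":6.5,"grip":-1},{"dx":0,"dy":0,"dz":0,"twist":13,"grip":-1},{"dx":0,"dy":0,"dz":0,"twist":19.5,"grip":-1},{"dx":0,"dy":0,"dz":0,"twist":26,"grip":-1},{"dx":0,"dy":0,"dz":0,"twist":32.5,"grip":-1}]';done;  python3 -m crank '[{"dx":0,"dy":0,"dz":0,"twist":6,"grip":-1},{"dx":0,"dy":0,"dz":0,"twist":12,"grip":-1},{"dx":0,"dy":0,"dz":0,"twist":18,"grip":-1},{"dx":0,"dy":0,"dz":0,"twist":23,"grip":-1},{"dx":0,"dy":0,"dz":0,"twist":23,"grip":-1}]'; python3 - <<'E'
from h import *
import json
s=arm.get_state();I=arm.grab_frame("wrist")[:,:,::-1];print(s["eef_pos"],np.degrees(s["ee_rot"]))
json.dump({k:np.array(s[k]).tolist() for k in("eef_pos","ee_rot")},open("w4.json","w"));cv2.imwrite("pics/w4.png",I)
c,M=cam("wrist",s);hsv=cv2.cvtColor(I,cv2.COLOR_BGR2HSV)
m=cv2.inRange(hsv,(12,90,70),(30,255,255));m[240:]=0
k=max(cv2.findContours(m,0,2)[0],key=cv2.contourArea);r=cv2.minAreaRect(k);print(r);b=cv2.boxPoints(r);print(b)
print(ray(c,M,b,s["eef_pos"][2]-.004+.005))
E
```

```text
t: 5.25
eef_pos: [0.4266, 0.1078, 0.0346]
ee_rot: [-3.142, 0.0, -1.415]
force: [0.2, -0.4, -1.0]
width: 0.028
gripper_force: 25.0
t: 5.67
eef_pos: [0.4274, 0.1087, 0.0346]
ee_rot: [3.142, 0.0, -0.848]
force: [-0.5, -1.1, -0.9]
width: 0.0277
gripper_force: 25.0
t: 6.08
eef_pos: [0.4273, 0.1088, 0.0345]
ee_rot: [3.141, 0.0, -0.281]
force: [-0.5, -0.2, -0.5]
width: 0.0276
gripper_force: 25.0
t: 6.5
eef_pos: [0.4273, 0.1088, 0.0345]
ee_rot: [3.142, 0.0, 0.119]
force: [0.6, -0.1, -0.7]
width: 0.0276
gripper_force: 25.0
[0.4273423  0.10878753 0.03447629] [1.79997965e+02 1.44039355e-02 6.83606469e+00]
((251.5, 119.5), (239.0, 61.0), 90.0)
[[221.   0.]
 [282.   0.]
 [282. 239.]
 [221. 239.]]
[[0.54260985 0.13668989 0.03547629]
 [0.54577665 0.11009542 0.03547629]
 [0.43366957 0.09393662 0.03547629]
 [0.42980252 0.12640744 0.03547629]]
```

View pics/w4.png

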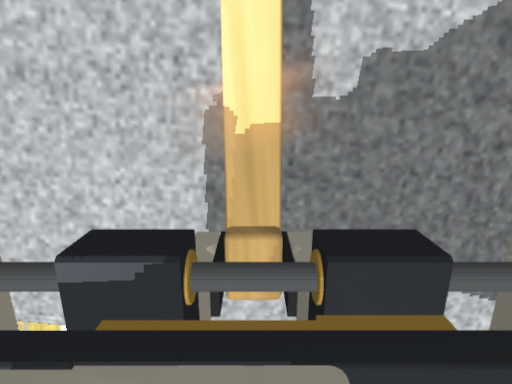

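The picture shows the shim square in the grip (columns 221–282, block at rows 228–298). Lower it to the worktop, clear in front of the foot.

```bash
python3 -m crank '[{"dx":0,"dy":0.0005,"dz":-0.015,"twist":-0.2,"grip":-1},{"dx":0,"dy":0.0005,"dz":-0.025,"twist":-0.2,"grip":-1},{"dx":0,"dy":0.0005,"dz":-0.0295,"twist":-0.2,"grip":-1},{"dx":0,"dy":0.0005,"dz":-0.0295,"twist":-0.2,"grip":-1},{"dx":0,"dy":0.0005,"dz":-0.0295,"twist":-0.2,"grip":-1}]';  python3 -m crank '[{"dx":0.008,"dy":0.0009,"dz":-0.0005,"twist":0,"grip":-1},{"dx":0.016,"dy":0.0019,"dz":-0.0005,"twist":0,"grip":-1},{"dx":0.02,"dy":0.0023,"dz":-0.0005,"twist":0,"grip":-1},{"dx":0.02,"dy":0.0023,"dz":-0.0005,"twist":0,"grip":-1},{"dx":0.02,"dy":0.0023,"dz":-0.0005,"twist":0,"grip":-1}]'
python3 - <<'E'
from h import *
s=arm.get_state();print(s["eef_pos"],np.degrees(s["ee_rot"]),s["force"],s["moment"])
E
```

```text
t: 6.97
eef_pos: [0.4274, 0.1093, 0.0049]
ee_rot: [3.141, 0.001, 0.11]
force: [0.8, -0.1, -0.7]
width: 0.0276
gripper_force: 25.0
t: 7.38
eef_pos: [0.4478, 0.1116, 0.0045]
ee_rot: [-3.142, 0.0, 0.111]
force: [-0.5, 0.1, -1.5]
width: 0.0276
gripper_force: 25.0
[0.44782746 0.11156333 0.00447601] [-1.79998972e+02  6.62183212e-03  6.35882747e+00] [-0.51476911  0.1289691  -1.53786493] [-0.08127727  0.02730959  0.00796439]
```

```bash
python3 -m crank '[{"dx":0.008,"dy":0.0009,"dz":0,"twist":0.3,"grip":-1},{"dx":0.016,"dy":0.0019,"dz":0,"twist":0.3,"grip":-1},{"dx":0.024,"dy":0.0028,"dz":0,"twist":0.3,"grip":-1},{"dx":0.027,"dy":0.0031,"dz":0,"twist":0.3,"grip":-1},{"dx":0.027,"dy":0.0031,"dz":0,"twist":0.3,"grip":-1}]';  for i in 1 2 3 ; do python3 -m crank '[{"dx":0.002,"dy":0.0002,"dz":0,"twist":0,"grip":-1},{"dx":0.004,"dy":0.0005,"dz":0,"twist":0,"grip":-1},{"dx":0.006,"dy":0.0007,"dz":0,"twist":0,"grip":-1},{"dx":0.006,"dy":0.0007,"dz":0,"twist":0,"grip":-1},{"dx":0.006,"dy":0.0007,"dz":0,"twist":0,"grip":-1}]'; done
```

```text
t: 7.8
eef_pos: [0.4756, 0.115, 0.0045]
ee_rot: [-3.142, -0.0, 0.117]
force: [0.3, -0.1, -0.1]
width: 0.0279
gripper_force: 25.0
t: 8.22
eef_pos: [0.4805, 0.1154, 0.0046]
ee_rot: [3.142, 0.0, 0.117]
force: [-0.1, -0.0, -1.3]
width: 0.0281
gripper_force: 25.0
t: 8.63
eef_pos: [0.4866, 0.1161, 0.0045]
ee_rot: [-3.142, 0.0, 0.117]
force: [0.0, 0.5, -1.6]
width: 0.0276
gripper_force: 25.0
t: 9.05
eef_pos: [0.4926, 0.1168, 0.0045]
ee_rot: [-3.142, 0.0, 0.117]
force: [-0.8, 0.3, -0.9]
width: 0.0279
gripper_force: 25.0
```

```bash
for i in 1 2 3 4; do python3 -m crank '[{"dx":0.0015,"dy":0.0002,"dz":0,"twist":0,"grip":-1},{"dx":0.003,"dy":0.00035,"dz":0,"twist":0,"grip":-1},{"dx":0.003,"dy":0.00035,"dz":0,"twist":0,"grip":-1},{"dx":0.003,"dy":0.00035,"dz":0,"twist":0,"grip":-1},{"dx":0.003,"dy":0.00035,"dz":0,"twist":0,"grip":-1}]' |egrep 'pos|force: \['; done
```

```text
eef_pos: [0.4955, 0.1172, 0.0045]
force: [-0.0, 0.3, -0.5]
eef_pos: [0.4985, 0.1175, 0.0046]
force: [0.2, -0.2, -0.8]
eef_pos: [0.5015, 0.1179, 0.0045]
force: [0.1, -0.6, -0.4]
eef_pos: [0.5045, 0.1182, 0.0045]
force: [0.8, -0.2, -0.6]
```

```bash
for i in 1 2 3; do python3 -m crank '[{"dx":0.001,"dy":0.0001,"dz":0,"twist":0,"grip":-1},{"dx":0.002,"dy":0.0002,"dz":0,"twist":0,"grip":-1},{"dx":0.002,"dy":0.00025,"dz":0,"twist":0,"grip":-1},{"dx":0.002,"dy":0.00025,"dz":0,"twist":0,"grip":-1},{"dx":0.002,"dy":0.00025,"dz":0,"twist":0,"grip":-1}]' |egrep 'pos|force: \['; done
```

```text
eef_pos: [0.5065, 0.1185, 0.0045]
force: [-0.0, 0.1, 0.3]
eef_pos: [0.5085, 0.1187, 0.0045]
force: [0.2, 0.9, -0.9]
eef_pos: [0.5106, 0.119, 0.0046]
force: [-0.8, -0.8, -1.7]
```

```bash
for i in 1 2; do python3 -m crank '[{"dx":0.001,"dy":0.0001,"dz":0,"twist":0,"grip":-1},{"dx":0.002,"dy":0.0002,"dz":0,"twist":0,"grip":-1},{"dx":0.002,"dy":0.00025,"dz":0,"twist":0,"grip":-1},{"dx":0.002,"dy":0.00025,"dz":0,"twist":0,"grip":-1},{"dx":0.002,"dy":0.00025,"dz":0,"twist":0,"grip":-1}]' |egrep 'pos|force: \['; done; python3 - <<'E'
from h import *
F=[]
for i in range(6):
    F.append(np.r_[arm.get_state()["force"],arm.get_state()["moment"]]);arm.grab_frame("top")
print(np.mean(F,0).round(2),np.std(F,0).round(2))
E
```

```text
eef_pos: [0.5125, 0.1192, 0.0045]
force: [0.0, -0.3, -1.1]
eef_pos: [0.5144, 0.1194, 0.0045]
force: [0.0, -0.9, -2.6]
[-0.47 -0.34 -2.13 -0.25  0.35 -0.02] [0.5  0.45 0.3  0.03 0.03 0.03]
```

```bash
cat > f.py <<'E'
from h import *
F=[]
for i in range(6):
    s=arm.get_state();F.append(np.r_[s["force"],s["moment"]]);arm.grab_frame("top")
print(round(s["t"],1),s["eef_pos"].round(4),np.mean(F,0).round(2))
E
for i in 1 2; do python3 -m crank '[{"dx":0.0005,"dy":0,"dz":-0.0002,"twist":0,"grip":-1},{"dx":0.001,"dy":0.0001,"dz":-0.0002,"twist":0,"grip":-1},{"dx":0.001,"dy":0.0001,"dz":-0.0002,"twist":0,"grip":-1},{"dx":0.001,"dy":0.0001,"dz":-0.0002,"twist":0,"grip":-1},{"dx":0.001,"dy":0.0001,"dz":-0.0002,"twist":0,"grip":-1}]' >/dev/null; python3 f.py; done
```

```text
13.8 [0.5155 0.1196 0.0044] [-0.87  0.1  -2.39 -0.14  0.45 -0.03]
14.5 [0.5165 0.1197 0.0042] [-0.67 -0.04 -1.79 -0.15  0.49  0.  ]
```

```bash
for i in 1 2 3; do python3 -m crank '[{"dx":0.0005,"dy":0,"dz":0,"twist":0,"grip":-1},{"dx":0.001,"dy":0.0001,"dz":0,"twist":0,"grip":-1},{"dx":0.001,"dy":0.0001,"dz":0,"twist":0,"grip":-1},{"dx":0.001,"dy":0.0001,"dz":0,"twist":0,"grip":-1},{"dx":0.001,"dy":0.0001,"dz":0,"twist":0,"grip":-1}]' >/dev/null; python3 f.py; done
```

```text
15.2 [0.5174 0.1197 0.0041] [-2.28 -0.34 -1.62 -0.21  0.97  0.  ]
15.9 [0.5184 0.1198 0.0041] [-3.46 -0.88 -1.69 -0.27  1.32 -0.03]
16.6 [0.5194 0.1199 0.0041] [-4.36 -0.95 -1.93 -0.3   1.75  0.01]
```

```bash
for i in 1 2; do python3 -m crank '[{"dx":0.0005,"dy":0,"dz":0,"twist":0,"grip":-1},{"dx":0.001,"dy":0.0001,"dz":0,"twist":0,"grip":-1},{"dx":0.001,"dy":0.0001,"dz":0,"twist":0,"grip":-1},{"dx":0.001,"dy":0.0001,"dz":0,"twist":0,"grip":-1},{"dx":0.001,"dy":0.0001,"dz":0,"twist":0,"grip":-1}]' >/dev/null; python3 f.py; done
```

```text
17.4 [0.5201 0.1199 0.0041] [-5.91 -0.51 -1.96 -0.26  2.06  0.01]
18.1 [0.5207 0.1199 0.0041] [-7.86 -0.01  0.72 -0.15  2.77  0.03]
```

```bash
python3 -m crank '[{"dx":0,"dy":0,"dz":0,"twist":0,"grip":0},{"dx":0,"dy":0,"dz":0,"twist":0,"grip":0.5},{"dx":0,"dy":0,"dz":0,"twist":0,"grip":0.5},{"dx":0,"dy":0,"dz":0,"twist":0,"grip":0.5},{"dx":0,"dy":0,"dz":0,"twist":0,"grip":0.5}]'; python3 -m crank '[{"dx":0,"dy":0,"dz":0,"twist":0,"grip":0.5},{"dx":0,"dy":0,"dz":0,"twist":0,"grip":0.5},{"dx":0,"dy":0,"dz":0.01,"twist":0,"grip":0.5},{"dx":0,"dy":0,"dz":0.03,"twist":0,"grip":0.5},{"dx":0,"dy":0,"dz":0.06,"twist":0,"grip":0.5}]';python3 -m crank '[{"dx":0,"dy":0,"dz":0.03,"twist":0,"grip":0.5},{"dx":-0.02,"dy":0,"dz":0.06,"twist":0,"grip":0.5},{"dx":-0.04,"dy":0,"dz":0.1,"twist":0,"grip":0.5},{"dx":-0.06,"dy":0,"dz":0.12,"twist":0,"grip":0.5},{"dx":-0.06,"dy":0,"dz":0.12,"twist":0,"grip":0.5}]'; python3 - <<'E'
from h import *
s=arm.get_state();I=arm.grab_frame("wrist")[:,:,::-1]
J=arm.grab_frame("scene")[:,:,::-1];print(s["t"],s["eef_pos"],s["force"])
c,M=cam("wrist",s)
m=cv2.inRange(cv2.cvtColor(I,cv2.COLOR_BGR2HSV),(12,90,70),(30,255,255))
k=max(cv2.findContours(m,0,2)[0],key=cv2.contourArea);r=cv2.minAreaRect(k);print(r);print(ray(c,M,cv2.boxPoints(r),.02))
A=cv2.resize(J[150:230,180:340],None,fx=4,fy=4,interpolation=cv2.INTER_CUBIC)
cv2.imwrite("pics/end.png",np.vstack([cv2.resize(I,(400,300)),cv2.resize(A,(400,200))]))
E
```

```text
t: 18.53
eef_pos: [0.5223, 0.1206, 0.0045]
ee_rot: [-3.141, -0.001, 0.117]
force: [0.9, 0.7, -0.5]
width: 0.0555
gripper_force: 0.0
t: 18.95
eef_pos: [0.52, 0.1193, 0.0633]
ee_rot: [3.14, 0.004, 0.117]
force: [1.1, -0.0, -0.3]
width: 0.0658
gripper_force: 0.0
t: 19.37
eef_pos: [0.4612, 0.1208, 0.1903]
ee_rot: [-3.138, -0.008, 0.118]
force: [0.1, 0.1, -0.5]
width: 0.0657
gripper_force: 0.0
19.3667 [0.46124288 0.12081331 0.19030591] [ 0.12834886  0.14460358 -0.46245567]
((335.9629211425781, 310.0343322753906), (38.97304153442383, 350.0430908203125), 89.82948303222656)
[[ 0.31584393  0.21366708  0.02      ]
 [ 0.36617717 -0.19297163  0.02      ]
 [ 0.31466382 -0.21062936  0.02      ]
 [ 0.26209047  0.21134817  0.02      ]]
```

View pics/end.png

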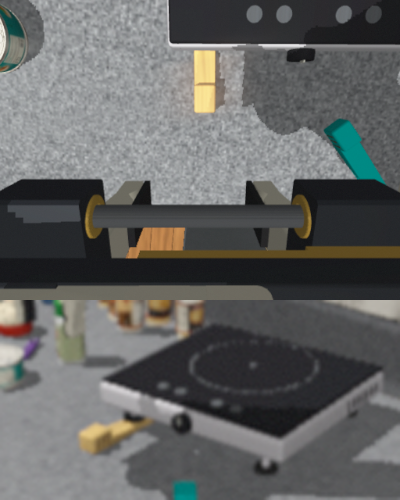

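The final picture shows the shim sitting straight in under the left foot, with its block at (205,95) in front of the hob. The other things nearby look undisturbed and the gripper is clear.

```bash
python3 -c "
from station import arm
print(arm.job_done())"
```

```text
the job is handed in; nothing more can be done
None
```

I slid the wooden shim straight in under the left front foot, the short one, until the push reached about 8 N (an estimated 5–7 N load on the foot), let go, and handed the job in at about 19 s; I did not re-measure the load after release.

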